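Thread the test arbor through both bearing blocks and lock it

TASK

Set up the arbor stand: slide the blue block across until it is fully against its yellow stop, so that the two bores line up. Then slide the steel arbor along its rods, through the green block, across the gap and through the blue block, until its nose rests against the yellow end plate. Last, turn the T-handle on the blue block clockwise as far as it goes (about one turn), let go, and leave the vial, the bronze bushing and the gear alone.

Things in the scene. Friction and masses are not known exactly. Their poses are not given: they have to be found in the camera images.
- stand: fixed arbor stand, dark steel base plate 294 x 130 x 12 mm. Origin: on the bench straight below the mouth of the green block's bore. x = threading direction (horizontal), z up, y to the left of x (away from the robot). Both bores are 18 mm; their axis lies along x at y = 0, 55 mm above the bench
- fixed_bore (a point): mouth of the bore of the fixed green block, where the arbor enters, on the bore's axis 55 mm above the bench. The green block reaches from x = 0 to 22 mm in the stand's frame, is 50 mm wide and its top is 78 mm above the bench
- rods_mid (a point): midway between the two parallel 8 mm steel rods that carry the arbor in line with the bores, at the height of their tops (50.5 mm above the bench). They run along the stand's x from -165 to -4 mm, centred at y = +-8.5 mm
- end_plate (a point): middle of the face of the yellow end plate that the arbor's nose comes to rest on, at x = 105 mm, 55 mm up, in the stand's frame; the plate is 7 mm thick, 44 mm wide, its top 75 mm above the bench
- slide_stop (a point): top edge of the yellow stop bar on the +y side of the blue block, which the block is pushed against; 46 mm above the bench
- tailstock_bore (a point): centre of the blue sliding block's bore, 55 mm above the bench; moves with the block. The block is 22 mm along the stand's x (72 to 94 mm), 56 mm along y, and its top is 78 mm above the bench
- tailstock (a joint): how far the blue block stands from its stop along the stand's -y direction, m: 0 = against the stop, bores in line; up to 0.035. It slides stiffly (about 2.5 N) and stays where it is left
- arbor_center (a point): centre of the loose steel arbor, 16 mm diameter, 140 mm long, about 0.22 kg, lying on the two rods along the stand's x axis; its own x axis points along it to the nose, whose last 12 mm taper to 8 mm; the other end is flat. When it is home, 35 mm of the flat end still stand out of the green block
- arbor_home (a point): point fixed on the stand where the arbor's centre lies when its nose rests against the end plate (x = 35 mm, y = 0, 55 mm up, in the stand's frame)
- t_handle_center (a point): where the cross bar of the T-handle crosses its vertical screw, 96 mm above the bench, straight above the middle of the blue block. The bar is level, 8 mm thick, 84 mm long, with a 13 mm ball on each end (one red, one black). The screw is 10 mm thick, its top 4 mm above the bar's axis; 14 mm are free between bar and block
- t_handle (a joint): turn of the T-handle, rad, clockwise seen from above: at 0 the bar lies along the stand's x axis (red ball to +x); 6.28 = tight, its hard stop. Turning it takes about 0.05 N m; it stays where it is left
- vial: white sample vial with a blue cap, 27 mm across, 52 mm high, standing beyond the end plate; origin under its middle. Bystander
- bushing: bronze bushing, 36 mm across, 30 mm high, beyond the end plate; origin under its middle. Bystander
- gear: steel gear lying flat, 52 mm across, 16 mm high, behind the stand; origin under its middle. Bystander
Mind the look-alikes: they are no part of the job. There is more than one size of the part that bears arbor_center; the job needs the larger.

How it is judged:
On the way, in this order (a step that is already met when the one before it is completed fails the run):
1. the blue block is against its stop (within 2 mm) (value of joint tailstock below 0.002 m), for 0.2 s.
2. the arbor lies through both bores with its nose at the end plate (centre within 4 mm of home) (distance between arbor_center and arbor_home below 0.004 m and angle between the x axis of arbor_center and the x axis of stand, either way round below 0.04 rad and value of joint tailstock below 0.003 m), for 0.2 s.
3. the T-handle is turned clockwise to its stop (value of joint t_handle above 6 rad), for 0.2 s.
At the end, for the whole second after the job is handed in: The blue block is within 3 mm of its stop, the arbor lies through both bores with its centre within 4 mm of home and in line within 0.04 rad, and the T-handle rests within 0.28 rad of its tight stop (all of step 2 and value of joint t_handle above 6 rad and velocity of joint t_handle below 0.1 rad/s); the robot touches nothing.
It fails at once if the vial, the bushing or the gear is moved by more than 20 mm (distance of any of vial, bushing, gear from where it was at the start of the episode above 0.02 m).
It also fails if it takes over 56 s, if anything falls off the work surface, if the arm or the gripper's body presses on something with over 40 N, if the wrist force passes 120 N, or if a joint passes its speed limit or range.

ROBOT

A 6-joint arm with a two-finger parallel gripper is mounted at the origin on a cart in front of the work surface, level with it; the furniture and walls round the work are solid. World frame = base frame: x ahead of the robot, y to its left, z up, the work surface at z = 0. Lengths are in m, angles in rad, forces in N, time in s.
With the tool pointing down it reaches from about 0.3 to 0.775 m from the base axis. Payload 14.6 kg.
Tool frame: the origin (TCP) lies at the very end of the fingers, on their centre line; the grasp point (between the pads) lies 19 mm behind it; z points along the fingers, y is the line along which they close (so a half turn about z gives the same grasp; the last joint's range is limited). The gripper opens to 94 mm and grips with 3 to 60 N. Pads are 16 mm wide; open, the fingers measure 119 mm over their backs; the gripper's body (75 mm by 177 mm) begins 78 mm behind the grasp point.
Start: joints at [1.133, 0.3, 1.521, -0, 1.321, -0.067], TCP at [0.199, 0.513, 0.205] pointing down, gripper open.
Joint ranges: [-3.03, 3.03], [-0.79, 2.21], [0.23, 2.52], [-1.04, 4.18], [0, 3.07], [-2.55, 2.55]. Speed limits (rad/s): [2.22, 2.22, 2.57, 3.14, 3.14, 3.14].

INTERFACE

Orientations are given as [roll, pitch, yaw] about the fixed x, y, z axes, in that order (R = Rz(yaw) Ry(pitch) Rx(roll)).
In Python, from station import ctrl gives the robot as it stands.
- The arm moves only by the tool move_arm, never from a script. Its argument "targets" is a list of rows, each a list of 6 numbers: the shift along the tool's x, y, z in units of 1000 mm (1.0 is 1000 mm), then the turn, a rotation vector about the tool's x, y, z in units of 30 degrees (1.0 is 30 degrees). In form: [[tx, ty, tz, ax, ay, az], ...]. A call has exactly 5 rows; each row is the pose to reach, as a shift and turn from the pose commanded when the call began, along the tool's axes at that moment; what a row does not reach only later rows make up. A row lasts 1/12 s, in which the tool goes at most 41.7 mm and 7.16 degrees, less where a joint would pass 70% of its speed; a pose out of reach is approached as far as the arm can. A call with a number of a shift or a turn outside -1 to 1 is refused whole. A call with a gripper value outside its range is refused whole. "fingers" is the opening, from -1 (shut) to 1 (fully open), set as the call begins (left out, the last holds). The fingers move at their own pace and stop on an object; "grip_force" is the grip in N (left out, the last holds). Time passes only in rows, so rows that repeat a pose let the fingers close, or fill a call up. It gives the time, the measured TCP pose, the force and the opening at its end, in the units of the state.
- ctrl.get_obs(): the state, without advancing time (a new reading comes with each control period).
- ctrl.camera(name): name is "side" or "top" or "wrist"; returns the picture (384x512x3 uint8, red, green, blue); there is no depth.
- ctrl.camera_info(name): a dict with "fx", "fy", "cx", "cy" (pixels), "rvec" (rotation vector, rad) and "tvec" (3), from world to camera coordinates, as OpenCV has them. Camera axes: x right, y down, z forward; pixel columns grow to the right and rows downward; lengths in m; the calibration is good to about 2 mm. A picture is of the moment at which its call begins: read the wrist's pose just before it. camera_info takes no time and is no camera call; for the wrist camera it gives the pose at the moment of the call.
- ctrl.hand_in(): hands the job in, once; it reports no verdict.
The state is a dict: "time_s": time; "qpos": joint angles; "joint_vel": joint speeds; "tau": joint torques, N m; "ee_pos": TCP position; "eef_rot": TCP orientation; "force": force on the tool from outside, world axes, zero at the start; "moment": the same for the moment, N m; "grip_width": finger opening in m.
Only numpy, scipy, OpenCV 4.12 (cv2) and the standard library are available. Lean on these libraries where they do the work, as an engineer would, in place of code of your own. Each camera call takes 0.05 s, during which the arm holds its last target. There are 200 camera calls.

## Working session

There is one attempt and no reset: what is moved stays moved. The work goes in short steps, Python scripts to look and compute and a tool call to move; the robot and the scene stay as the last step left them, time stands still between calls to the robot, and variables do not carry over. Pictures are saved under pics/ and viewed, on a budget of 10 in all, crops included, one or two more only if the job needs it, and the job is handed in when it is done.

Besides the shell and the picture viewer there is one more tool, called after "Request:" as name([rows], argument=value, ...), one row to a line, values as JSON. move_arm: Moves the arm, as the interface text tells. Shifts and turns lie within -1 to 1; 1 stands for 1000 mm of shift or 30 degrees of turn. Its arguments: {"type":"object","properties":{"targets":{"type":"array"},"fingers":{"type":"number"},"grip_force":{"type":"number"}},"required":["targets"]}

```bash
ls; mkdir -p pics
python3 - <<'E'
from station import ctrl
import cv2,numpy as np
o=ctrl.get_obs();print(o)
ims=[]
for n in("side","top"):
    im=ctrl.camera(n);np.save(f"pics/{n}0.npy",im);cv2.imwrite(f"pics/{n}0.png",cv2.resize(im[...,::-1],(800,600),interpolation=cv2.INTER_CUBIC));print(n,ctrl.camera_info(n))
print(ctrl.camera_info("wrist"))
E
```

```text
pics
{'time_s': 0.0, 'qpos': array([ 1.13340945e+00,  3.00418094e-01,  1.52161464e+00, -9.67496186e-07,
        1.32068620e+00, -6.65794766e-02]), 'joint_vel': array([ 0.00138603,  0.00134309, -0.00093445, -0.00010951,  0.00093248,
        0.0011216 ]), 'tau': array([ 1.44872138e-03, -5.31806695e+01, -3.52733874e+01,  7.09446031e-02,
        2.43432366e-02, -8.04072056e-05]), 'ee_pos': array([0.19917912, 0.51237464, 0.20490121]), 'eef_rot': array([-3.14046881e+00, -7.39963351e-05,  2.77078545e+00]), 'force': array([-0.1274084 , -0.67014173,  0.47212426]), 'moment': array([0.03271319, 0.00988068, 0.00153862]), 'grip_width': 0.09402013532220967}
side {'fx': 428.6623196845611, 'fy': 428.6623196845611, 'cx': 259.52912539851326, 'cy': 186.45354371198738, 'rvec': array([ 1.98881178, -0.50321875,  0.2857297 ]), 'tvec': array([-0.54783278,  0.06112745,  1.01126379])}
top {'fx': 351.4965810666837, 'fy': 351.4965810666837, 'cx': 253.09402034108322, 'cy': 189.2961206777268, 'rvec': array([ 1.92921954, -2.27108223,  0.2538111 ]), 'tvec': array([-0.23830273,  0.50091221,  0.84276231])}
{'fx': 311.44441255991387, 'fy': 311.44441255991387, 'cx': 253.6982889867052, 'cy': 193.4295832206843, 'rvec': array([-2.41862735, -1.65516862, -0.20375522]), 'tvec': array([-0.54996869, -0.02482331,  0.3897499 ])}
```

View pics/side0.png

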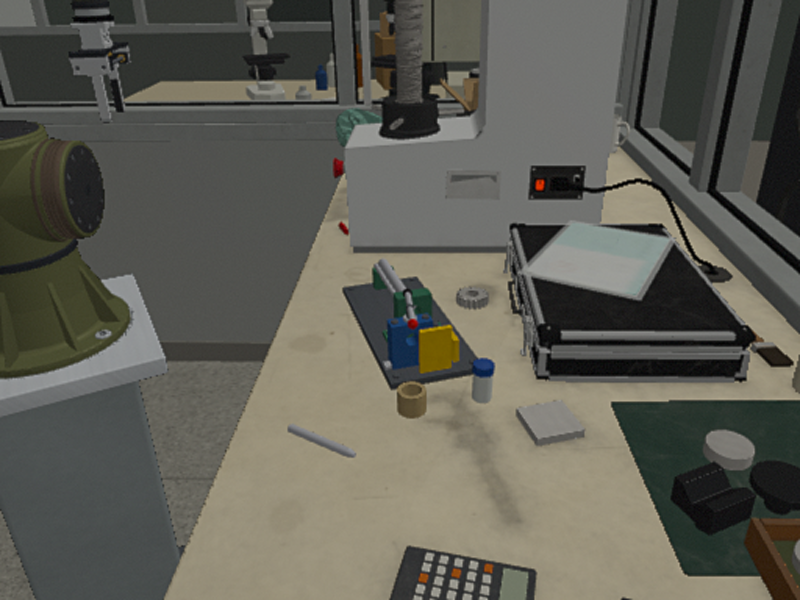

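View pics/top0.png

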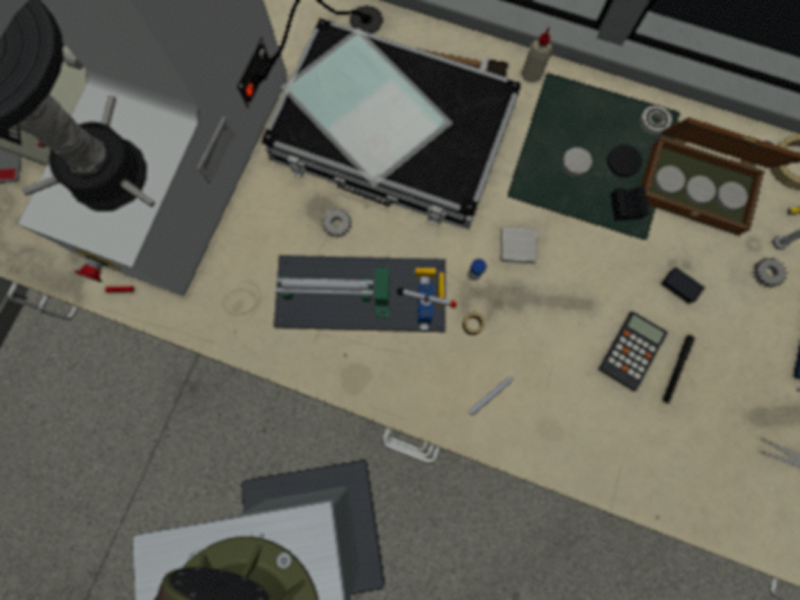

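The side view shows the stand centred near (410,330), with the blue block at (405,345) and the end plate at (437,348). The vial is at (483,380), the bushing at (411,400) and the gear at (472,297). In the top view, the stand plate spans (275–446, 256–331). Two candidates for the arbor: the rod on the stand's rods at top (325,285), and a loose thin rod on the bench at top (490,395). The one on the rods fits, and I'll check its diameter in a close-up.

```bash
cat > h.py <<'E'
from station import ctrl
import cv2,numpy as np
from scipy.spatial.transform import Rotation as R
def K(i): return np.array([[i["fx"],0,i["cx"]],[0,i["fy"],i["cy"]],[0,0,1]])
def cast(i,uv,z):
    Rm=cv2.Rodrigues(i["rvec"])[0];c=-Rm.T@i["tvec"]
    out=[]
    for u in np.atleast_2d(uv):
        d=Rm.T@np.linalg.inv(K(i))@[u[0],u[1],1]
        out.append(c+d*(z-c[2])/d[2])
    return np.array(out)
def proj(i,P): return cv2.projectPoints(np.atleast_2d(np.array(P,float)),i["rvec"],i["tvec"],K(i),None)[0].reshape(-1,2)
def tri(i1,u1,i2,u2):
    A=[];b=[]
    M=np.zeros((3,3));v=np.zeros(3);L=[]
    for i,u in((i1,u1),(i2,u2)):
        Rm=cv2.Rodrigues(i["rvec"])[0];c=-Rm.T@i["tvec"];d=Rm.T@np.linalg.inv(K(i))@[u[0],u[1],1];d/=np.linalg.norm(d)
        Q=np.eye(3)-np.outer(d,d);M+=Q;v+=Q@c;L.append((Q,c))
    p=np.linalg.solve(M,v);return p,[np.linalg.norm(Q@(p-c)) for Q,c in L]
def tool():
    o=ctrl.get_obs();return o["ee_pos"],R.from_euler("xyz",o["eef_rot"])
E
python3 - <<'E'
from h import *
t=ctrl.camera_info("top");s=ctrl.camera_info("side")
print("plate",cast(t,np.array([(278,256),(446,262),(443,331),(274,328)])*.64,.012).round(4))
print("handle balls",cast(t,np.array([(401,291),(453,304)])*.64,.096).round(4))
print("tcp px top/side",proj(t,ctrl.get_obs()["ee_pos"])/.64,proj(s,ctrl.get_obs()["ee_pos"])/.64)
print("red tri",tri(t,np.array((453,304))*.64,s,np.array((413,323))*.64))
print("vial,bush,gear",cast(t,np.array([(478,268),(473,323),(336,222)])*.64,.03).round(3))
w=ctrl.camera_info("wrist");Rm=cv2.Rodrigues(w["rvec"])[0];print("wcam",-Rm.T@w["tvec"],Rm[2])
p,r=tool();print(r.as_matrix().round(3), r.inv().apply(-Rm.T@w["tvec"]-p))
print(r.inv().apply(Rm).round(3))
im=ctrl.camera("wrist");np.save("pics/w0.npy",im);cv2.imwrite("pics/w0.png",cv2.resize(im[...,::-1],(800,600),interpolation=cv2.INTER_CUBIC))
E
```

```text
plate [[ 0.5699 -0.1261  0.012 ]
 [ 0.5113 -0.4143  0.012 ]
 [ 0.3924 -0.3872  0.012 ]
 [ 0.444  -0.1049  0.012 ]]
handle balls [[ 0.4529 -0.3247  0.096 ]
 [ 0.4192 -0.4012  0.096 ]]
tcp px top/side [[-240.19033243  577.37061085]] [[113.07481873 116.32838441]]
red tri (array([ 0.41960695, -0.40135086,  0.09601621]), [np.float64(0.00040827573598372794), np.float64(0.0004082757359837946)])
vial,bush,gear [[ 0.487 -0.464  0.03 ]
 [ 0.395 -0.437  0.03 ]
 [ 0.609 -0.236  0.03 ]]
wcam [0.13316428 0.53869452 0.38348694] [ 0.22702107 -0.08925015 -0.96979165]
[[-0.932  0.362 -0.   ]
 [ 0.362  0.932 -0.001]
 [ 0.    -0.001 -1.   ]] [ 0.07107338  0.00037463 -0.17852431]
[[ 0.     1.    -0.   ]
 [-0.97   0.    -0.244]
 [-0.244  0.     0.97 ]]
```

View pics/w0.png

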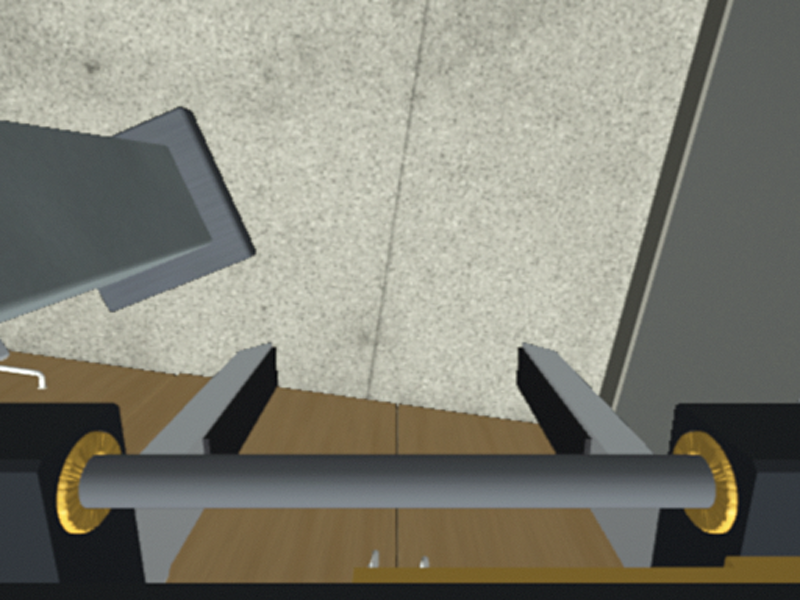

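The wrist camera is pointing at the floor beside the bench, so nothing useful is in view yet. Next is a move above the stand with the tool's x axis along the stand's -x.

```bash
cat >> h.py <<'E'
def plan(wps,start=None):
    "wps: (x,y,z,yaw deg), one call each -> tool-axis row per call, tool down"
    if start is None:
        p,r=tool()
    else: p=np.array(start[:3]);r=down(start[3])
    for w in wps:
        r2=down(w[3]);d=r.inv().apply(np.array(w[:3])-p);a=np.degrees((r.inv()*r2).as_rotvec())/30
        print(d.round(4).tolist(),a.round(3).tolist());p,r=np.array(w[:3]),r2
def down(yaw): return R.from_euler("z",yaw,degrees=True)*R.from_euler("x",180,degrees=True)
E
python3 - <<'E'
from h import *
a=np.array([.199,.5124,.205]);b=np.array([.453,-.384,.30])
plan([(*(a+(b-a)*k/5),max(158.8-27*k,78.5)) for k in range(1,6)])
E
```

```text
[-0.1121, -0.1488, -0.0188] [-0.002, 0.0, 0.899]
[-0.1675, -0.0816, -0.019] [0.0, -0.0, 0.9]
[-0.1863, 0.0033, -0.019] [-0.0, -0.0, 0.877]
[-0.1656, 0.0855, -0.019] [0.0, 0.0, 0.0]
[-0.1656, 0.0855, -0.019] [0.0, 0.0, 0.0]
```

Request:
move_arm([
  [-0.022,-0.03,-0.004,0,0,0.18],
  [-0.045,-0.06,-0.008,0,0,0.36],
  [-0.067,-0.089,-0.011,0,0,0.54],
  [-0.09,-0.119,-0.015,0,0,0.72],
  [-0.112,-0.149,-0.019,0,0,0.9],
])

```text
time_s: 0.57
ee_pos: [0.2496, 0.3314, 0.2243]
eef_rot: [-3.141, 0.0, 2.295]
force: [0.8, 0.2, 0.5]
grip_width: 0.0938
```

Request:
move_arm([
  [-0.034,-0.016,-0.004,0,0,0.18],
  [-0.067,-0.033,-0.008,0,0,0.36],
  [-0.1,-0.049,-0.011,0,0,0.54],
  [-0.134,-0.065,-0.015,0,0,0.72],
  [-0.168,-0.082,-0.019,0,0,0.9],
])

```text
time_s: 0.98
ee_pos: [0.3003, 0.1516, 0.2436]
eef_rot: [3.141, -0.0, 1.824]
force: [1.0, 0.3, 0.9]
grip_width: 0.094
```

Request:
move_arm([
  [-0.037,0,-0.004,0,0,0.18],
  [-0.074,0.001,-0.008,0,0,0.35],
  [-0.112,0.002,-0.011,0,0,0.53],
  [-0.149,0.003,-0.015,0,0,0.7],
  [-0.186,0.003,-0.019,0,0,0.88],
])

```text
time_s: 1.4
ee_pos: [0.3506, -0.0278, 0.2627]
eef_rot: [3.141, -0.0, 1.363]
force: [1.4, 0.6, 0.9]
grip_width: 0.0941
```

Request:
move_arm([
  [-0.033,0.017,-0.004,0,0,0],
  [-0.066,0.034,-0.008,0,0,0],
  [-0.099,0.051,-0.011,0,0,0],
  [-0.132,0.068,-0.015,0,0,0],
  [-0.166,0.085,-0.019,0,0,0],
])

```text
time_s: 1.82
ee_pos: [0.4004, -0.2076, 0.2815]
eef_rot: [-3.142, -0.0, 1.367]
force: [1.4, -0.4, -0.0]
grip_width: 0.0938
```

Request:
move_arm([
  [-0.033,0.017,-0.004,0,0,0],
  [-0.066,0.034,-0.008,0,0,0],
  [-0.099,0.051,-0.011,0,0,0],
  [-0.132,0.068,-0.015,0,0,0],
  [-0.166,0.085,-0.019,0,0,0],
])

```text
time_s: 2.23
ee_pos: [0.4502, -0.3871, 0.3002]
eef_rot: [-3.141, -0.0, 1.367]
force: [0.2, -0.4, 0.8]
grip_width: 0.0938
```

```bash
cat >> h.py <<'E'
def snap(name):
    i=ctrl.camera_info("wrist");im=ctrl.camera("wrist");np.savez(f"pics/{name}.npz",im=im,**i)
    cv2.imwrite(f"pics/{name}.png",cv2.resize(im[...,::-1],(800,600),interpolation=cv2.INTER_CUBIC));return i,im
def load(name):
    d=dict(np.load(f"pics/{name}.npz"));return d,d.pop("im")
E
python3 -c "
from h import *
snap('w1')"
```

```text
(no output)
```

View pics/w1.png

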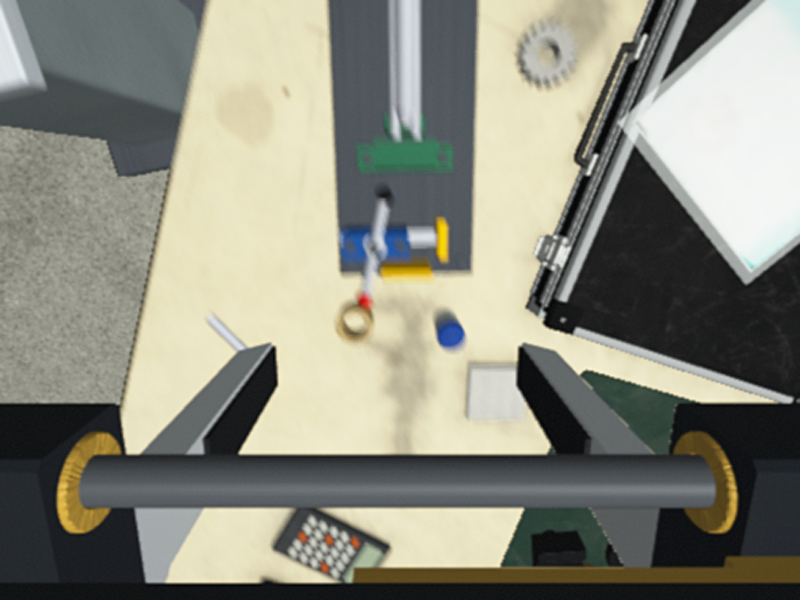

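The view shows the green block at (405,155), the blue block at (375,243) and the stop at (442,240). The end plate is at (405,272), the black ball at (384,195) and the red ball at (365,301). The arbor lies on the rods around (405,50), running off the top of the picture. I'll take a second view further back for its flat end, and close the fingers on the way.

Request:
move_arm([
  [0.04,0,0,0,0,0],
  [0.08,0,0,0,0,0],
  [0.11,0,0.01,0,0,0],
  [0.13,0,0.02,0,0,0],
  [0.13,0,0.02,0,0,0],
], fingers=-1, grip_force=20)

```text
time_s: 2.7
ee_pos: [0.4766, -0.2547, 0.2788]
eef_rot: [-3.139, -0.001, 1.371]
force: [0.2, -0.2, 0.1]
grip_width: 0.0643
```

```bash
python3 -c "
from h import *
i,im=snap('w2')
c=im[:, 130:390];cv2.imwrite('pics/w2c.png',cv2.resize(c[:330,:,::-1],None,fx=2.3,fy=1.8,interpolation=cv2.INTER_CUBIC))
cv2.imwrite('pics/w2c.png',cv2.resize(im[0:256,85:426,::-1],(799,600),interpolation=cv2.INTER_CUBIC))"
```

```text
(no output)
```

View pics/w2c.png

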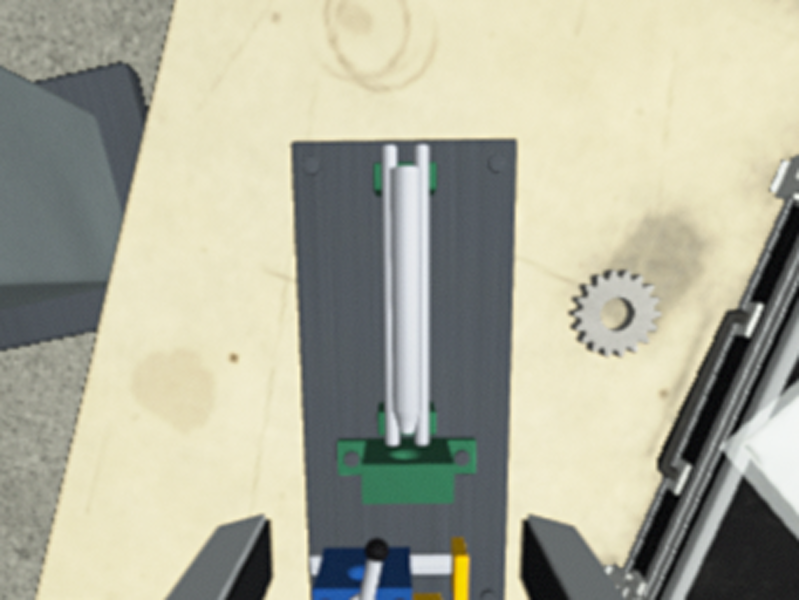

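The crop shows the arbor on the rods: flat end at (405,167), nose at (405,430), and 26 px wide against 14 px for the 8 mm rods. That makes it the 16 mm one; the loose bench rod is the thinner look-alike. The plate's far corners are at (292,143) and (516,140), and the green block's mouth-side top edge runs (362–453, 465).

Run:
```python
from h import *
i1,_=load('w1');i2,_=load('w2')
c2=lambda L:np.array(L,float)/2.343+[85,0]
c1=lambda L:np.array(L,float)*.64
A=cast(i2,c2([(292,143),(516,140)]),.012);B=cast(i1,c1([(341,270),(470,270)]),.012)
xd=B.mean(0)-A.mean(0);print("plate len",np.linalg.norm(xd),"widths",np.linalg.norm(A[1]-A[0]),np.linalg.norm(B[1]-B[0]))
yaw=np.degrees(np.arctan2(xd[1],xd[0]));print("yaw",yaw, "side edges",[np.degrees(np.arctan2(*(B[k]-A[k])[1::-1])) for k in (0,1)])
g=cast(i2,c2([(362,465),(453,465),(362,503),(453,503)]),.078);O=g[:2].mean(0)
print("green",g.round(4).tolist())
print("A mid in-stand offset")
def st(P,O,yaw):
    r=R.from_euler("z",-yaw,degrees=True);Q=r.apply(np.atleast_2d(P)-[O[0],O[1],0]);return (Q*1000).round(1).tolist()
print("A",st(A,O,yaw),"B",st(B,O,yaw))
print("green",st(g,O,yaw))
print("arbor flat,nose z55",st(cast(i2,c2([(405,167),(405,432)]),.055),O,yaw))
# two-view heights
# black ball in w1 (384,195) and w2 (376,550); green block corner
print("black tri",(lambda q:(st(q[0],O,yaw),q[1]))(tri(i1,c1([(384,195)])[0],i2,c2([(376,550)])[0])))
t=ctrl.camera_info("top");s=ctrl.camera_info("side")
print("red tri",st(tri(t,np.array((453,304))*.64,s,np.array((413,323))*.64)[0],O,yaw), st(tri(i1,c1([(365,301)])[0],s,np.array((413,323))*.64)[0],O,yaw))
print("green top edge tri",st(tri(i1,c1([(405,141)])[0],i2,c2([(407.5,465)])[0])[0],O,yaw))
print("stop bar z46, endplate z75",st(cast(i1,c1([(442,240)]),.046),O,yaw),st(cast(i1,c1([(405,272)]),.075),O,yaw))
print("arbor triang nose w1(415,138?)  O",O,"tool",ctrl.get_obs()["ee_pos"],ctrl.get_obs()["eef_rot"],st(ctrl.get_obs()["ee_pos"],O,yaw))
```

```text
plate len 0.2910242597344687 widths 0.12737006178058993 0.12548228912576065
yaw -100.51853795551429 side edges [np.float64(-100.32980689157873), np.float64(-100.70602248963662)]
green [[0.4522, -0.281, 0.078], [0.5002, -0.2907, 0.078], [0.4477, -0.302, 0.078], [0.4963, -0.3118, 0.078]]
A mid in-stand offset
A [[-173.0, -62.6, 12.0], [-172.5, 64.8, 12.0]] B [[117.0, -61.6, 12.0], [119.5, 63.8, 12.0]]
green [[-0.4, -24.5, 78.0], [0.4, 24.5, 78.0], [21.0, -25.1, 78.0], [21.8, 24.5, 78.0]]
arbor flat,nose z55 [[-153.5, 1.0, 55.0], [-13.2, -0.9, 55.0]]
black tri ([[44.4, -16.9, 88.3]], [np.float64(0.000815481636939524), np.float64(0.0008154816369396107)])
red tri [[123.9, -34.6, 96.0]] [[127.1, -34.2, 97.8]]
green top edge tri [[2.9, 0.8, 67.1]]
stop bar z46, endplate z75 [[85.7, 33.4, 46.0]] [[108.5, -0.3, 75.0]]
arbor triang nose w1(415,138?)  O [ 0.47619848 -0.28587688  0.078     ] tool [ 0.47647811 -0.25652295  0.27984507] [-3.14029910e+00 -5.00204312e-04  1.36996910e+00] [[-28.9, -5.1, 279.8]]
```

Checks agree with the text:
- **Plate:** about 291 x 126 mm.
- **Green block:** 49 x 22 mm.
- **Arbor:** 140 mm long, from stand x -153 to -13.
- **Handle:** centre at about (84.7, -25.6), so the block stands about 25 mm off its stop.

Now I'll push the block from its -y side.

Request:
move_arm([
  [-0.035,-0.024,0.03,0,0,0],
  [-0.07,-0.05,0.06,0,0,0],
  [-0.1,-0.07,0.09,0,0,-0.02],
  [-0.112,-0.075,0.12,0,0,-0.02],
  [-0.112,-0.075,0.13,0,0,-0.02],
])

```text
time_s: 3.17
ee_pos: [0.3774, -0.355, 0.1484]
eef_rot: [-3.14, -0.0, 1.375]
force: [-0.0, 0.1, -0.3]
grip_width: 0.0266
```

Request:
move_arm([
  [0,0,0.03,0,0,0],
  [0,0,0.06,0,0,0],
  [0,0,0.08,0,0,0],
  [0,0,0.09,0,0,0],
  [0,0,0.09,0,0,0],
])

```text
time_s: 3.58
ee_pos: [0.3794, -0.3527, 0.0588]
eef_rot: [-3.139, -0.002, 1.377]
force: [-0.0, 0.2, 0.5]
grip_width: 0.0002
```

Request:
move_arm([
  [0,0.005,0,0,0,0],
  [0,0.01,0,0,0,0],
  [0,0.015,0,0,0,0],
  [0,0.02,0,0,0,0],
  [0,0.025,0,0,0,0],
])

```text
time_s: 4.0
ee_pos: [0.4056, -0.3577, 0.0612]
eef_rot: [3.141, 0.001, 1.378]
force: [-3.4, 0.6, 1.9]
grip_width: 0.0005
```

Request:
move_arm([
  [0,0.003,0,0,0,0],
  [0,0.006,0,0,0,0],
  [0,0.009,0,0,0,0],
  [0,0.011,0,0,0,0],
  [0,0.013,0,0,0,0],
])

```text
time_s: 4.42
ee_pos: [0.4178, -0.3598, 0.0604]
eef_rot: [-3.141, -0.0, 1.378]
force: [-2.5, 1.8, 2.0]
grip_width: 0.0004
```

Request:
move_arm([
  [0,0.001,0,0,0,0],
  [0,0.002,0,0,0,0],
  [0,0.003,0,0,0,0],
  [0,0.004,0,0,0,0],
  [0,0.004,0,0,0,0],
])

```text
time_s: 4.83
ee_pos: [0.4208, -0.3604, 0.0604]
eef_rot: [-3.139, -0.001, 1.378]
force: [-9.6, 2.7, 5.8]
grip_width: 0.0004
```

Request:
move_arm([
  [0,0.001,0,0,0,0],
  [0,0.002,0,0,0,0],
  [0,0.002,0,0,0,0],
  [0,0.002,0,0,0,0],
  [0,0.002,0,0,0,0],
])

```text
time_s: 5.25
ee_pos: [0.4209, -0.3604, 0.0604]
eef_rot: [-3.135, -0.001, 1.378]
force: [-25.0, 6.1, 15.2]
grip_width: 0.0004
```

The force climbed to 25 N with no further motion at TCP y = -40.5 mm, which is exactly where the stop was expected. Now I'll back off, rise, and go behind the arbor's flat end.

Request:
move_arm([
  [0,-0.015,0,0,0,0],
  [0,-0.03,0,0,0,0],
  [0,-0.03,-0.03,0,0,0],
  [0,-0.03,-0.065,0,0,0],
  [0,-0.03,-0.09,0,0,0],
])

```text
time_s: 5.67
ee_pos: [0.3943, -0.3556, 0.1529]
eef_rot: [3.14, 0.001, 1.378]
force: [-0.9, -1.2, 0.5]
grip_width: 0.0003
```

Request:
move_arm([
  [0.038,0.013,0,0,0,0],
  [0.076,0.026,0,0,0,0],
  [0.114,0.039,0,0,0,0],
  [0.152,0.052,0,0,0,0],
  [0.19,0.0675,0,0,0,0],
])

```text
time_s: 6.08
ee_pos: [0.4974, -0.1799, 0.1507]
eef_rot: [3.141, 0.0, 1.378]
force: [0.4, -1.9, 0.1]
grip_width: 0.0004
```

Request:
move_arm([
  [0.03,0,0,0,0,0],
  [0.055,0,0,0,0,0],
  [0.068,0,0,0,0,0],
  [0.068,0,0.02,0,0,0],
  [0.068,0,0.03,0,0,0],
])

```text
time_s: 6.5
ee_pos: [0.5096, -0.1146, 0.1193]
eef_rot: [-3.141, -0.0, 1.379]
force: [1.0, 0.5, -0.8]
grip_width: 0.0005
```

```bash
cat >> h.py <<'E'
O=np.array([.4762,-.2859,0]);YAW=-100.8
def st(P): return (R.from_euler("z",-YAW,degrees=True).apply(np.atleast_2d(P)-O)*1000).round(1)
E
python3 - <<'E'
from h import *
o=ctrl.get_obs();print(o["time_s"],st(o["ee_pos"]),o["ee_pos"],o["eef_rot"])
snap('w3')
i,im=load('w3')
cv2.imwrite('pics/w3c.png',cv2.resize(im[...,::-1],(800,600),interpolation=cv2.INTER_CUBIC))
E
```

```text
6.5 [[-174.5    0.7  119.3]] [ 0.50963704 -0.1145984   0.11928455] [-3.14141728e+00 -1.47007961e-05  1.37907187e+00]
```

View pics/w3c.png

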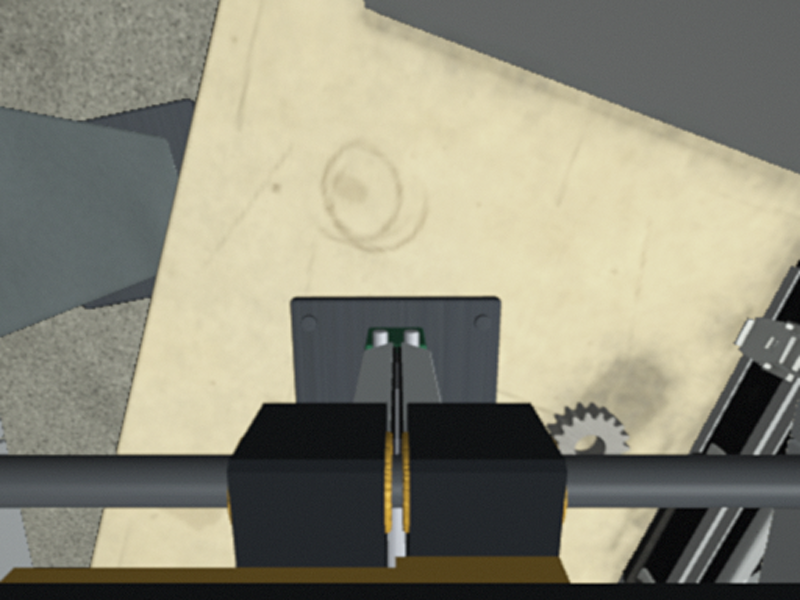

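The fingers sit centred over the rods: rods at (380,338) and (412,338), fingertip at (397,348). I'll lower them to 53 mm and push the arbor along +x.

Request:
move_arm([
  [0,0,0.03,0,0,0],
  [0,0,0.05,0,0,0],
  [0,0,0.06,0,0,0],
  [0,0,0.066,0,0,0],
  [0,0,0.066,0,0,0],
])

```text
time_s: 6.97
ee_pos: [0.5095, -0.1154, 0.0539]
eef_rot: [-3.14, -0.0, 1.377]
force: [-0.6, -0.2, 0.3]
grip_width: 0.0001
```

Request:
move_arm([
  [-0.006,0,0,0,0,0],
  [-0.011,0,0,0,0,0],
  [-0.016,0,0,0,0,0],
  [-0.021,0,0,0,0,0],
  [-0.025,0,0,0,0,0],
])

```text
time_s: 7.38
ee_pos: [0.5056, -0.14, 0.0554]
eef_rot: [3.14, -0.001, 1.378]
force: [1.7, 6.4, 6.2]
grip_width: 0.0006
```

Request:
move_arm([
  [-0.005,0,0,0,0,0],
  [-0.01,0,0,0,0,0],
  [-0.015,0,0,0,0,0],
  [-0.02,0,0,0,0,0],
  [-0.025,0,0,0,0,0],
])

```text
time_s: 7.8
ee_pos: [0.5009, -0.1644, 0.0555]
eef_rot: [3.139, -0.001, 1.378]
force: [3.1, 5.5, 4.3]
grip_width: 0.0006
```

Request:
move_arm([
  [-0.003,0,-0.002,0,0,0],
  [-0.008,-0.001,-0.002,0,0,0],
  [-0.013,-0.001,-0.002,0,0,0],
  [-0.018,-0.001,-0.002,0,0,0],
  [-0.023,-0.001,-0.002,0,0,0],
])

```text
time_s: 8.22
ee_pos: [0.495, -0.187, 0.0567]
eef_rot: [3.141, -0.0, 1.378]
force: [2.3, 3.1, 2.3]
grip_width: 0.0001
```

Run:
```python
from h import *
o=ctrl.get_obs();print(o["time_s"],st(o["ee_pos"]),o["force"])
im=ctrl.camera("side");cv2.imwrite('pics/s2.png',cv2.resize(im[150:260,210:340,::-1],(709,600),interpolation=cv2.INTER_CUBIC))
```

```text
8.2167 [[-1.007e+02 -1.000e-01  5.670e+01]] [2.27872185 3.09268046 2.26804511]
```

View pics/s2.png

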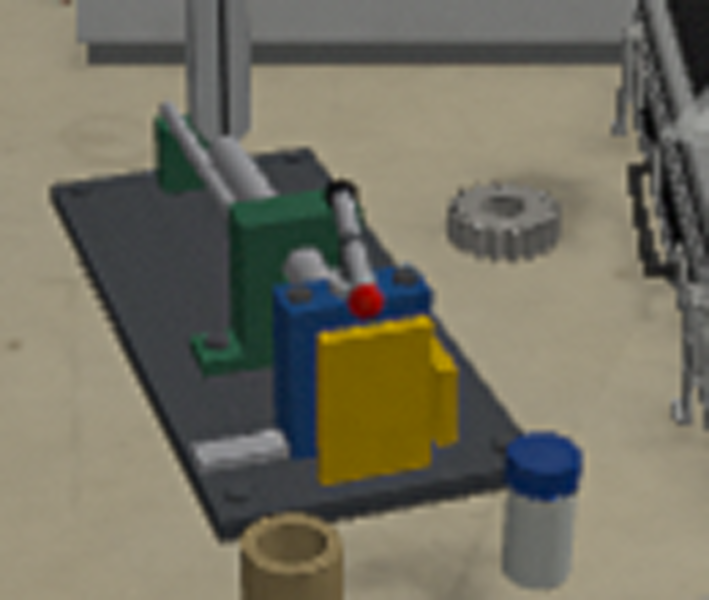

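The arbor is through the green block, with its nose in the gap at (300,265). The finger is behind it at (220,70), the blue block is at its stop and the bystanders are untouched. I'll keep pushing.

Request:
move_arm([
  [-0.005,0,0,0,0,0],
  [-0.01,0,0,0,0,0],
  [-0.015,0,0,0,0,0],
  [-0.02,0,0,0,0,0],
  [-0.025,0,0,0,0,0],
])

```text
time_s: 8.68
ee_pos: [0.4899, -0.2114, 0.0565]
eef_rot: [-3.142, -0.0, 1.378]
force: [1.9, 3.6, 2.0]
grip_width: 0.0003
```

Request:
move_arm([
  [-0.005,0,0,0,0,0],
  [-0.01,0,0,0,0,0],
  [-0.015,0,0,0,0,0],
  [-0.02,0,0,0,0,0],
  [-0.025,0,0,0,0,0],
])

```text
time_s: 9.1
ee_pos: [0.4852, -0.2359, 0.0565]
eef_rot: [3.142, -0.0, 1.378]
force: [2.8, 4.1, 2.8]
grip_width: 0.0004
```

Request:
move_arm([
  [-0.001,0,0,0,0,0],
  [-0.002,0,0,0,0,0],
  [-0.003,0,0,0,0,0],
  [-0.004,0,0,0,0,0],
  [-0.005,0,0,0,0,0],
])

```text
time_s: 9.52
ee_pos: [0.4843, -0.2404, 0.0564]
eef_rot: [-3.142, 0.0, 1.378]
force: [1.9, 3.2, 2.9]
grip_width: 0.0005
```

Request:
move_arm([
  [-0.001,0,0,0,0,0],
  [-0.002,0,0,0,0,0],
  [-0.003,0,0,0,0,0],
  [-0.004,0,0,0,0,0],
  [-0.005,0,0,0,0,0],
])

```text
time_s: 9.93
ee_pos: [0.4838, -0.2424, 0.0563]
eef_rot: [-3.141, -0.005, 1.378]
force: [9.3, 31.3, 8.1]
grip_width: 0.0006
```

Request:
move_arm([
  [-0.0005,0,0,0,0,0],
  [-0.001,0,0,0,0,0],
  [-0.0015,0,0,0,0,0],
  [-0.002,0,0,0,0,0],
  [-0.002,0,0,0,0,0],
])

```text
time_s: 10.35
ee_pos: [0.4838, -0.2427, 0.0563]
eef_rot: [-3.14, -0.008, 1.379]
force: [10.0, 38.9, 9.0]
grip_width: 0.0004
```

The force rose sharply to 39 N with the tool stationary. The flat end sits at about x = -36 mm against an expected -35, so the arbor is home. Now I'll retreat, rise, and check the handle.

Request:
move_arm([
  [0.01,0,0,0,0,0],
  [0.03,0,0,0,0,0],
  [0.03,0,-0.03,0,0,0],
  [0.03,0,-0.065,0,0,0],
  [0.03,0,-0.09,0,0,0],
])

```text
time_s: 10.77
ee_pos: [0.4886, -0.2181, 0.1485]
eef_rot: [3.141, 0.001, 1.379]
force: [0.3, 0.1, 0.2]
grip_width: 0.0006
```

Request:
move_arm([
  [-0.04,-0.005,-0.03,0,0,0],
  [-0.08,-0.01,-0.06,0,0,0],
  [-0.12,-0.015,-0.1,0,0,0],
  [-0.16,-0.017,-0.13,0,0,0],
  [-0.2,-0.017,-0.15,0,0,0],
])

```text
time_s: 11.18
ee_pos: [0.4406, -0.3772, 0.2754]
eef_rot: [3.141, 0.001, 1.378]
force: [1.0, 0.6, 0.0]
grip_width: 0.0006
```

Run:
```python
from h import *
o=ctrl.get_obs();print(o["time_s"],st(o["ee_pos"]),o["eef_rot"])
snap('w4')
for k in range(-28,340,50):
    a=np.radians(k);print(k,[[round(.036*(np.cos(a+np.radians(j*10))-np.cos(a)),4),round(.036*(np.sin(a+np.radians(j*10))-np.sin(a)),4)] for j in range(1,6)])
```

```text
11.1833 [[ 96.3 -17.8 275.4]] [3.14130538e+00 1.29968191e-03 1.37799029e+00]
-28 [[np.float64(0.0025), np.float64(0.0058)], [np.float64(0.0039), np.float64(0.0119)], [np.float64(0.0042), np.float64(0.0182)], [np.float64(0.0034), np.float64(0.0244)], [np.float64(0.0016), np.float64(0.0304)]]
22 [[np.float64(-0.0028), np.float64(0.0056)], [np.float64(-0.0066), np.float64(0.0106)], [np.float64(-0.0112), np.float64(0.0149)], [np.float64(-0.0165), np.float64(0.0183)], [np.float64(-0.0223), np.float64(0.0208)]]
72 [[np.float64(-0.0061), np.float64(0.0014)], [np.float64(-0.0124), np.float64(0.0017)], [np.float64(-0.0186), np.float64(0.001)], [np.float64(-0.0246), np.float64(-0.0009)], [np.float64(-0.0302), np.float64(-0.0037)]]
122 [[np.float64(-0.005), np.float64(-0.0038)], [np.float64(-0.0093), np.float64(-0.0084)], [np.float64(-0.0127), np.float64(-0.0136)], [np.float64(-0.0152), np.float64(-0.0194)], [np.float64(-0.0166), np.float64(-0.0255)]]
172 [[np.float64(-0.0003), np.float64(-0.0063)], [np.float64(0.0004), np.float64(-0.0125)], [np.float64(0.0023), np.float64(-0.0185)], [np.float64(0.0051), np.float64(-0.0241)], [np.float64(0.0089), np.float64(-0.0291)]]
222 [[np.float64(0.0046), np.float64(-0.0043)], [np.float64(0.0099), np.float64(-0.0077)], [np.float64(0.0156), np.float64(-0.0101)], [np.float64(0.0217), np.float64(-0.0116)], [np.float64(0.028), np.float64(-0.0119)]]
272 [[np.float64(0.0062), np.float64(0.0008)], [np.float64(0.0122), np.float64(0.0026)], [np.float64(0.0178), np.float64(0.0054)], [np.float64(0.0228), np.float64(0.0092)], [np.float64(0.0271), np.float64(0.0138)]]
322 [[np.float64(0.0034), np.float64(0.0053)], [np.float64(0.0059), np.float64(0.011)], [np.float64(0.0073), np.float64(0.0172)], [np.float64(0.0076), np.float64(0.0234)], [np.float64(0.0068), np.float64(0.0296)]]
```

View pics/w4.png

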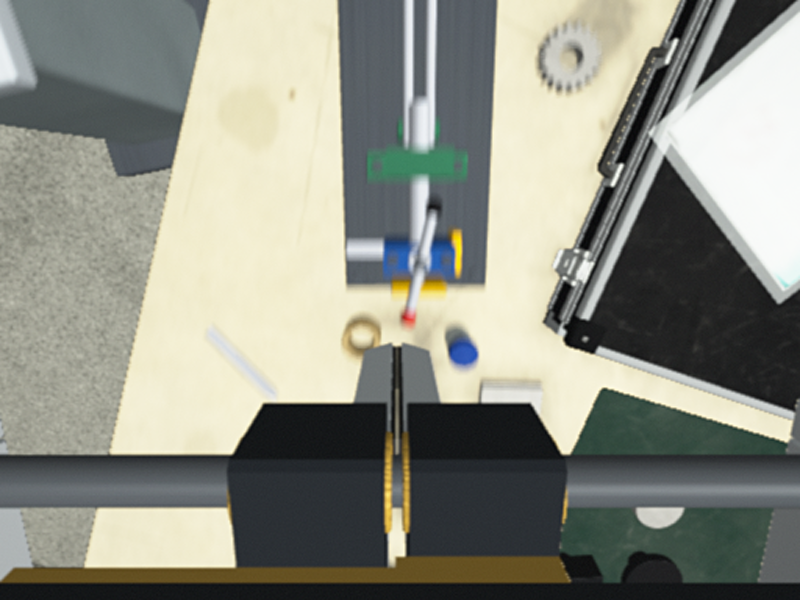

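The arbor passes through both bores, with its flat end at (420,100). The handle's black ball is at (434,204) and the red ball at (409,318), with the bar crossing the screw near (421,260).

Run:
```python
from h import *
i,im=load('w4')
print("balls",st(cast(i,np.array([(434,204),(409,318)])*.64,.096)),"flat end top edge",st(cast(i,np.array([(420,98)])*.64,.06)))
print("block edges z78",st(cast(i,np.array([(384,250),(456,250)])*.64,.078)))
```

```text
balls [[ 42.5   9.2  96. ]
 [128.   -8.7  96. ]] flat end top edge [[-34.3   0.2  60. ]]
block edges z78 [[ 78.2 -27.7  78. ]
 [ 78.5  28.1  78. ]]
```

Request:
move_arm([
  [0,0,0,0,0,0],
  [0,0,0,0,0,0],
  [0,0,0,0,0,0],
  [0,0,0,0,0,0],
  [0,0,0,0,0,0],
])

```text
time_s: 11.65
ee_pos: [0.442, -0.3748, 0.2727]
eef_rot: [-3.141, -0.001, 1.379]
force: [0.8, 0.1, -0.2]
grip_width: 0.0004
```

Arbor flat end at -34.3 mm (home is -35), block centred at y = 0.2 mm, handle centre at (85, 0). Next I'll lower the closed fingers beside the black end, on its -y side.

Request:
move_arm([
  [0.02,0,0.02,0,0,0],
  [0.04,0,0.04,0,0,0],
  [0.0415,0,0.07,0,0,0],
  [0.0415,0,0.1,0,0,0],
  [0.0415,0,0.11,0,0,0],
])

```text
time_s: 12.07
ee_pos: [0.4488, -0.3331, 0.1593]
eef_rot: [-3.137, -0.003, 1.379]
force: [0.3, -0.5, -0.2]
grip_width: 0.0002
```

Request:
move_arm([
  [0,0,0.025,0,0,0],
  [0,0,0.05,0,0,0],
  [0,0,0.065,0,0,0],
  [0,0,0.075,0,0,0],
  [0,0,0.075,0,0,0],
])

```text
time_s: 12.48
ee_pos: [0.4494, -0.3345, 0.087]
eef_rot: [-3.139, -0.001, 1.378]
force: [-0.8, -0.6, -0.1]
grip_width: 0.0006
```

Request:
move_arm([
  [0.0025,0.006,0,0,0,0],
  [0.004,0.012,0,0,0,0],
  [0.004,0.018,0,0,0,0],
  [0.0035,0.0245,0,0,0,0],
  [0.0015,0.0305,0,0,0,0],
])

```text
time_s: 12.9
ee_pos: [0.481, -0.3394, 0.089]
eef_rot: [3.141, 0.0, 1.378]
force: [-2.4, 1.2, 1.3]
grip_width: 0.0005
```

Request:
move_arm([
  [-0.003,0.0055,0,0,0,0],
  [-0.0065,0.0105,0,0,0,0],
  [-0.011,0.015,0,0,0,0],
  [-0.0165,0.0185,0,0,0,0],
  [-0.0225,0.021,0,0,0,0],
])

```text
time_s: 13.32
ee_pos: [0.4967, -0.3659, 0.0882]
eef_rot: [3.142, -0.0, 1.378]
force: [-1.2, 2.4, 0.5]
grip_width: 0.0004
```

Request:
move_arm([
  [-0.006,0.0015,0,0,0,0],
  [-0.0125,0.0015,0,0,0,0],
  [-0.0185,0.001,0,0,0,0],
  [-0.0245,-0.001,0,0,0,0],
  [-0.03,-0.0035,0,0,0,0],
])

```text
time_s: 13.73
ee_pos: [0.4868, -0.3948, 0.0885]
eef_rot: [3.141, 0.0, 1.378]
force: [-2.1, 7.2, 1.0]
grip_width: 0.0004
```

The reaction has a radial part, meaning the finger's corner is bearing on the ball. I'll go on with a smaller radius and more slowly while the push points toward -y.

Run:
```python
from h import *
P=lambda k,r:np.array([r*np.cos(np.radians(k)),r*np.sin(np.radians(k))])
k=122;prev=P(122,.036)
for c in range(7):
    ks=[k+j*7.2 for j in range(1,6)]
    L=[P(q,.030) for q in ks];print(k,[(l-prev).round(4).tolist() for l in L]);prev=L[-1];k+=36
```

```text
122 [[0.0001, -0.0073], [-0.0026, -0.0098], [-0.0051, -0.0127], [-0.0071, -0.0159], [-0.0087, -0.0193]]
158 [[-0.0012, -0.0036], [-0.0019, -0.0073], [-0.0022, -0.011], [-0.002, -0.0148], [-0.0013, -0.0185]]
194 [[0.0011, -0.0036], [0.0027, -0.007], [0.0047, -0.0102], [0.0071, -0.0131], [0.0098, -0.0157]]
230 [[0.003, -0.0022], [0.0063, -0.0041], [0.0098, -0.0055], [0.0135, -0.0064], [0.0172, -0.0069]]
266 [[0.0038, -0.0], [0.0075, 0.0004], [0.0112, 0.0013], [0.0147, 0.0027], [0.018, 0.0045]]
302 [[0.0031, 0.0022], [0.0058, 0.0048], [0.0082, 0.0076], [0.0103, 0.0108], [0.0119, 0.0142]]
338 [[0.0012, 0.0036], [0.0019, 0.0073], [0.0022, 0.011], [0.002, 0.0148], [0.0013, 0.0185]]
```

Request:
move_arm([
  [0.001,-0.006,0,0,0,0],
  [-0.0025,-0.01,0,0,0,0],
  [-0.005,-0.0125,0,0,0,0],
  [-0.007,-0.016,0,0,0,0],
  [-0.0085,-0.0195,0,0,0,0],
])

```text
time_s: 14.15
ee_pos: [0.4661, -0.3989, 0.0885]
eef_rot: [3.141, 0.0, 1.378]
force: [3.7, 1.4, 0.7]
grip_width: 0.0006
```

Request:
move_arm([
  [-0.001,-0.0035,0,0,0,0],
  [-0.002,-0.0075,0,0,0,0],
  [-0.002,-0.011,0,0,0,0],
  [-0.002,-0.015,0,0,0,0],
  [-0.0015,-0.0185,0,0,0,0],
])

```text
time_s: 14.57
ee_pos: [0.4474, -0.3968, 0.0884]
eef_rot: [3.142, 0.0, 1.378]
force: [3.2, -0.7, 1.3]
grip_width: 0.0004
```

Request:
move_arm([
  [0.001,-0.0035,0,0,0,0],
  [0.0025,-0.007,0,0,0,0],
  [0.0045,-0.01,0,0,0,0],
  [0.007,-0.013,0,0,0,0],
  [0.01,-0.0155,0,0,0,0],
])

```text
time_s: 14.98
ee_pos: [0.4342, -0.3837, 0.0883]
eef_rot: [-3.141, 0.0, 1.378]
force: [1.2, -0.7, 0.8]
grip_width: 0.0002
```

Run:
```python
from h import *
o=ctrl.get_obs();print(o["time_s"],st(o["ee_pos"]),o["force"])
im=ctrl.camera("side");cv2.imwrite('pics/s3.png',cv2.resize(im[150:260,210:340,::-1],(709,600),interpolation=cv2.INTER_CUBIC))
```

```text
14.9833 [[103.9 -22.9  88.3]] [ 1.21568574 -0.74569188  0.81233507]
```

View pics/s3.png

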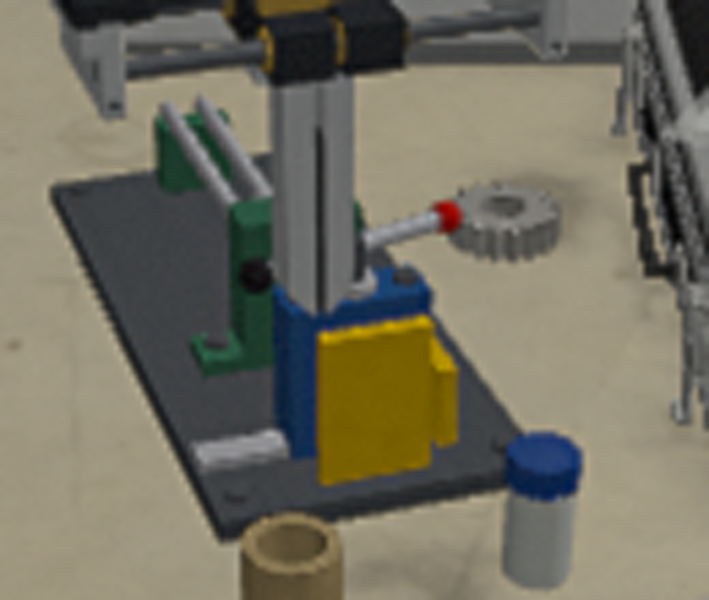

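Bar at about 270°: red ball at (450,215), black ball at (255,275). The block's left edge is still at 275 px, so it hasn't moved. I'll finish the turn.

Request:
move_arm([
  [0.003,-0.002,0,0,0,0],
  [0.0065,-0.004,0,0,0,0],
  [0.01,-0.0055,0,0,0,0],
  [0.0135,-0.0065,0,0,0,0],
  [0.017,-0.007,0,0,0,0],
])

```text
time_s: 15.45
ee_pos: [0.4308, -0.3658, 0.0885]
eef_rot: [3.142, 0.001, 1.378]
force: [1.0, -4.4, 1.0]
grip_width: 0.0004
```

Request:
move_arm([
  [0.004,0,0,0,0,0],
  [0.0075,0.0005,0,0,0,0],
  [0.011,0.0015,0,0,0,0],
  [0.0145,0.0025,0,0,0,0],
  [0.018,0.0045,0,0,0,0],
])

```text
time_s: 15.87
ee_pos: [0.4387, -0.3487, 0.0882]
eef_rot: [-3.141, -0.0, 1.378]
force: [-1.4, -2.4, 1.3]
grip_width: 0.0003
```

Request:
move_arm([
  [0.0015,0.001,0,0,0,0],
  [0.003,0.002,0,0,0,0],
  [0.0045,0.0035,0,0,0,0],
  [0.006,0.005,0,0,0,0],
  [0.007,0.006,0,0,0,0],
])

```text
time_s: 16.28
ee_pos: [0.4462, -0.3432, 0.0882]
eef_rot: [-3.141, -0.0, 1.378]
force: [-2.1, -1.2, 0.6]
grip_width: 0.0006
```

Request:
move_arm([
  [0.001,0.001,0,0,0,0],
  [0.001,0.002,0,0,0,0],
  [0.001,0.003,0,0,0,0],
  [0.001,0.004,0,0,0,0],
  [0.001,0.005,0,0,0,0],
])

```text
time_s: 16.7
ee_pos: [0.4499, -0.3429, 0.088]
eef_rot: [-3.138, -0.001, 1.378]
force: [-16.4, 3.2, 7.8]
grip_width: 0.0006
```

The force jumped to 16 N with the bar lying along x, so that's the hard stop. I'll back off, rise and check.

Request:
move_arm([
  [0,-0.008,0,0,0,0],
  [0,-0.015,0,0,0,0],
  [0,-0.015,-0.03,0,0,0],
  [0,-0.015,-0.065,0,0,0],
  [0,-0.015,-0.1,0,0,0],
])

```text
time_s: 17.12
ee_pos: [0.4359, -0.3402, 0.1894]
eef_rot: [-3.141, -0.001, 1.378]
force: [0.6, -0.7, 0.6]
grip_width: 0.0008
```

Request:
move_arm([
  [-0.01,0,-0.035,0,0,0],
  [-0.02,0,-0.07,0,0,0],
  [-0.03,0,-0.09,0,0,0],
  [-0.04,0,-0.1,0,0,0],
  [-0.04,0,-0.1,0,0,0],
])

```text
time_s: 17.53
ee_pos: [0.4286, -0.3813, 0.2908]
eef_rot: [3.138, 0.002, 1.377]
force: [0.1, 0.5, 0.0]
grip_width: 0.0001
```

Run:
```python
from h import *
o=ctrl.get_obs();print(o["time_s"],st(o["ee_pos"]),o["force"])
i,im=snap('w5')
hsv=cv2.cvtColor(im,cv2.COLOR_RGB2HSV)
cv2.imwrite('pics/w5c.png',cv2.resize(im[0:256,85:426,::-1],(799,600),interpolation=cv2.INTER_CUBIC))
```

```text
17.5333 [[102.6 -28.9 290.8]] [0.13358078 0.49628102 0.02538197]
```

View pics/w5c.png

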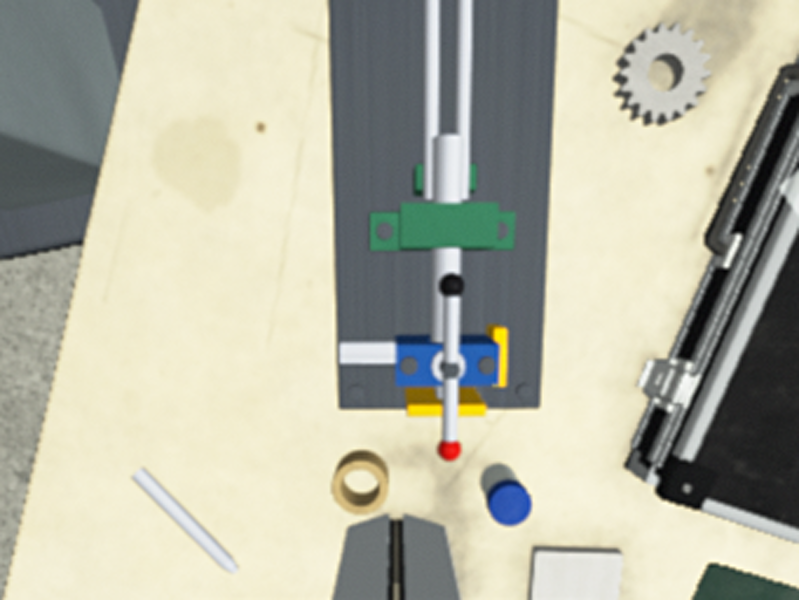

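The bar lies along x, with the black ball at (452,284) and the red ball at (450,450). The block touches the yellow stop at (498,355). The arbor's flat end is at (449,137), and the vial, bushing and gear are in place.

Run:
```python
from h import *
i,_=load('w5');c=lambda L:np.array(L,float)/2.343+[85,0]
b=st(cast(i,c([(452,284),(450,450)]),.096));print("balls",b,"turn deg off",np.degrees(np.arctan2(*(b[1]-b[0])[1::-1])))
print("flat end",st(cast(i,c([(449,136)]),.06)),"block edges",st(cast(i,c([(397,360),(499,360)]),.078)))
ctrl.hand_in()
```

```text
balls [[3.910e+01 1.000e-01 9.600e+01]
 [1.244e+02 2.000e-01 9.600e+01]] turn deg off 0.06716969902072095
flat end [[-35.3   0.4  60. ]] block edges [[ 79.  -27.4  78. ]
 [ 79.3  27.3  78. ]]
the job is handed in; nothing more can be done
```

The job is done and handed in at about 17.6 s of the 56 s allowed. The hand-in gave no verdict.

I pushed the blue block against its stop, slid the arbor home with closed fingers, and swept the T-handle clockwise to its hard stop from the black-ball side.

| Item | Last check | Expected |
|---|---|---|
| Blue block centre | y about 0 mm | 0 mm |
| Arbor flat end | x = -35.3 mm | -35 mm |
| T-handle bar | within 0.1° of the stand's x axis | 0° |

- **Stops:** the block, the arbor and the handle each ended in a clear force rise (25, 39 and 16 N) with the tool standing still.
- **Bystanders:** the vial, bushing and gear looked unmoved by eye in the last picture; I did not measure them. The gripper was clear of everything.
- **Two checks disagreed:** two rough two-view heights came out low. The green block's top measured 67 mm against 78, and the black ball 88 mm against 96. I put this down to roughly picked pixels and worked from the given heights, which the red ball (96 and 98 mm) and the forces bore out.
- **Forces above expectation:** while pushing the arbor I saw 3–6 N instead of about 1 N. During the handle turn there was one 7 N reading from the finger bearing on the ball, so I finished the turn on a smaller radius.

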